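Tip a punch out of its tilting tube

TASK

A blue and an orange square tube each hold a steel centre punch, hidden inside. Tip the mouth of the blue tube down until its punch slides part way out to the stop plate, let the tube swing back level, then take the punch by its exposed end, draw it out and lay it flat on the yellow pad (do not drop it). Leave the orange tube alone.

Things in the scene. Friction and masses are not known exactly. Their poses are not given: they have to be found in the camera images.
- blue_mouth (a point): Centre of the open mouth of the blue square tube (22 mm square, 16 mm bore, 140 mm long, far end closed); moves with it. x points out of the mouth along the axis; z up when level. Black thumb pad on top, 24 x 20 mm, centred 23 mm behind the mouth, its top 15 mm above the axis: pressed straight down 30 mm (3 to 9 N) it tips the tube 0.6 rad (end stop 0.65); let go, a spring levels it in 1 s.
- blue_stand: Grey stand of the blue tube, fixed. Origin on the table under the pivot pin, x toward the mouth. The tube's axis is 100 mm up when level, its mouth at x = 65 mm. Base 230 x 70 x 8 mm, x = -80 to 150. Uprights at the pivot 112 mm high. A leaning stop plate 24 mm wide (top edge 68 mm high, x = 109 to 114) stops the sliding punch with about 43 mm sticking out; the level punch passes above it.
- blue_punch: Steel punch in the blue tube: octagonal bar, 12 mm across flats, 120 mm long with a 20 mm tapered tip, about 0.1 kg. Origin on its axis at mid-length, x toward its flat head (60 mm away, mouth side). Starts on the bore's floor, axis 98 mm high, head 8 to 13 mm inside the mouth. Slides once tipped 0.25 to 0.45 rad, in under 1 s, and stays out when the tube swings back level.
- pad: Yellow writing pad, 210 x 130 x 6 mm, fixed flat on the table. Origin at the centre of its underside, x along its long side, z up; its top is 6 mm above the table.
- orange_mouth (a point): Centre of the mouth of the orange tube, which stands on its own stand and is exactly like the blue one (same axes). Not to be tipped.

How it is judged (in metres and radians):
On the way, in this order (a step that is already met when the one before it is completed fails the run):
1. the blue tube is tipped mouth-down by more than 11 degrees and its punch has slid at least 25 mm out of the mouth (angle between blue_mouth's own x axis and vertical above 1.77 rad and x of blue_punch in the frame of blue_mouth above -0.035 m), for 0.1 s.
2. the blue tube is back within 4 degrees of level, the punch still at least 25 mm out of the mouth (angle between blue_mouth's own x axis and vertical below 1.64 rad and x of blue_punch in the frame of blue_mouth above -0.035 m), for 0.1 s.
3. the punch is held by the fingers, drawn clear of the tube (x of blue_punch in the frame of blue_mouth above 0.06 m and contact force between the fingers and blue_punch above 0.5 N), for 0.1 s.
At the end, for the whole second after the job is handed in: The punch from the blue tube lies at rest on the yellow pad, flat within 10 degrees, its middle over the pad and at least 10 mm in from the pad's edges, let go; any direction will do (x of blue_punch in the frame of pad between -0.095 and 0.095 m and y of blue_punch in the frame of pad between -0.055 and 0.055 m and z of blue_punch in the frame of pad between 0.007 and 0.017 m and angle between blue_punch's own x axis and vertical between 1.396 and 1.745 rad and linear speed of blue_punch below 0.02 m/s and contact force between the fingers and blue_punch below 0.05 N); the robot touches nothing.
It fails at once if the punch is let go with its middle more than 40 mm above the pad (contact force between the fingers and blue_punch below 0.001 N and z of blue_punch in the frame of pad above 0.052 m and x of blue_punch in the frame of blue_mouth above 0.07 m).
It fails at once if the orange tube is tipped (its mouth moves more than 12 mm) (distance of orange_mouth from where it was at the start of the episode above 0.012 m).
It also fails if it takes over 54 s, if anything falls off the work surface, if the arm or the gripper's body presses on something with over 40 N, if the wrist force passes 120 N, or if a joint passes its speed limit or range.

ROBOT

A 7-joint arm with a two-finger parallel gripper is mounted at the origin on the work surface; the furniture and walls round the work are solid. World frame = base frame: x ahead of the robot, y to its left, z up, the work surface at z = 0. Lengths are in mm, angles in rad, forces in N, time in s.
With the tool pointing down it reaches from about 400 to 875 mm from the base axis. Payload 6.5 kg.
Tool frame: the origin (TCP) lies between the finger pads; the fingertips stand 22 mm ahead of it and the grasp point (between the pads) lies 3 mm ahead of it; z points along the fingers, y is the line along which they close (so a half turn about z gives the same grasp; the last joint's range is limited). The gripper opens to 85 mm and grips with 20 to 120 N. Pads are 22 mm wide; open, the fingers measure 114 mm over their backs; the gripper's body (76 mm by 85 mm) begins 54 mm behind the grasp point. The pads swing forward as they close: fully open they stand 13 mm farther back than shut.
Start: joints at [-1.376, 0.536, -0.004, 1.538, 0.003, 1.067, -0.071], TCP at [167.6, 628.013, 253.29] pointing down, gripper open.
Joint ranges: [-2.7, 2.7], [-0.37, 2.16], [-1.27, 1.26], [0.24, 2.4], [-1.31, 4.45], [0.19, 1.91], [-2.76, 2.76]. Speed limits (rad/s): [2.39, 2.39, 3.14, 3.14, 3.14, 3.14, 3.14].

INTERFACE

Orientations are given as [roll, pitch, yaw] about the fixed x, y, z axes, in that order (R = Rz(yaw) Ry(pitch) Rx(roll)).
In Python, from rig import bot gives the robot as it stands.
- The arm moves only by the tool servo_tool, never from a script. Its argument "steps" is a list of rows, each a list of 2 entries, a list of its own where there are three numbers: the shift along the tool's x, y, z in units of 20 cm (1.0 is 20 cm), then the turn, a rotation vector about the tool's x, y, z in units of 60 degrees (1.0 is 60 degrees). A call has 1 to 20 rows; each row is the pose to reach, as a shift and turn from the pose commanded when the call began, along the tool's axes at that moment; what a row does not reach only later rows make up. A row lasts 1/8 s, in which the tool goes at most 62.5 mm and 10.7 degrees, less where a joint would pass 70% of its speed; a pose out of reach is approached as far as the arm can. A call with a number of a shift or a turn outside -1 to 1 is refused whole. A call with a gripper value outside its range is refused whole. "fingers" is the closure, from -1 (fully open) to 1 (shut), set as the call begins (left out, the last holds). The fingers move at their own pace and stop on an object; "newtons" is the grip in N (left out, the last holds). Time passes only in rows, so rows that repeat a pose let the fingers close. It gives the time, the measured TCP pose, the force, the opening and the grip force at its end, in the units of the state.
- bot.get_obs(): the state, without advancing time (a new reading comes with each control period).
- bot.read_camera(name): name is "scene" or "top" or "wrist"; returns the picture (420x560x3 uint8, red, green, blue); there is no depth.
- bot.get_calibration(name): a dict with "camera_matrix" (3x3 intrinsics, pixels), "extrinsics" (4x4, takes a point from camera to world coordinates). Camera axes: x right, y up, looking along -z (the intrinsics and any distortion apply to the point x, -y, -z); pixel columns grow to the right and rows downward; lengths in mm; the calibration is good to about 2 mm. A picture is of the moment at which its call begins: read the wrist's pose just before it. get_calibration takes no time and is no camera call; for the wrist camera it gives the pose at the moment of the call.
- bot.close_job(): hands the job in; it is judged then, once.
The state is a dict: "t": time; "joint_pos": joint angles; "joint_vel": joint speeds; "effort": joint torques, N m; "tool_pos": TCP position; "ee_rot": TCP orientation; "contact_force": force on the tool from outside, world axes, zero at the start; "moment": the same for the moment, N m; "gripper_width": finger opening in mm; "grip_force": force on a finger pad.
Only numpy, scipy, OpenCV 4.12 (cv2) and the standard library are available. Lean on these libraries where they do the work, as an engineer would, in place of code of your own. Each camera call takes 0.05 s, during which the arm holds its last target. There are 200 camera calls.

## Working session

There is one attempt and no reset: what is moved stays moved. The work goes in short steps, Python scripts to look and compute and a tool call to move; the robot and the scene stay as the last step left them, time stands still between calls to the robot, and variables do not carry over. Pictures are saved under pics/ and viewed, at most 10 in all, crops included, and the job is handed in when it is done.

Besides the shell and the picture viewer there is one more tool, called as name(argument=value, ...), one argument or row to a line, values as JSON. servo_tool: Moves the arm, as the interface text tells. Shifts and turns lie within -1 to 1; 1 stands for 20 cm of shift or 60 degrees of turn. Its arguments: {"type":"object","properties":{"steps":{"type":"array"},"fingers":{"type":"number"},"newtons":{"type":"number"}},"required":["steps"]}

```bash
mkdir -p pics; python3 - <<'E'
from rig import bot
import cv2,numpy as np
o=bot.get_obs();print(o['t'],o['tool_pos'],o['ee_rot'],o['gripper_width'])
for n in('scene','top'):
    im=bot.read_camera(n);cv2.imwrite(f'pics/{n}0.png',cv2.cvtColor(im,cv2.COLOR_RGB2BGR))
    c=bot.get_calibration(n);print(n,{k:np.round(v,3).tolist() if not isinstance(v,str) else v for k,v in c.items()})
E
```

```text
0.0 [167.47360709 627.45509854 252.42184744] [-3.13988975e+00  1.61581827e-04  2.88089851e+00] 85.52097233197955
scene {'camera_matrix': [[479.102, 0.0, 272.001], [0.0, 479.102, 210.474], [0.0, 0.0, 1.0]], 'extrinsics': [[0.879, 0.213, -0.426, 194.952], [-0.476, 0.353, -0.805, -743.907], [-0.021, 0.911, 0.412, 456.41], [0.0, 0.0, 0.0, 1.0]]}
top {'camera_matrix': [[464.175, 0.0, 280.738], [0.0, 464.175, 208.008], [0.0, 0.0, 1.0]], 'extrinsics': [[0.018, 0.994, -0.108, 500.225], [-1.0, 0.019, 0.012, -29.231], [0.014, 0.108, 0.994, 940.951], [0.0, 0.0, 0.0, 1.0]]}
```

View pics/top0.png

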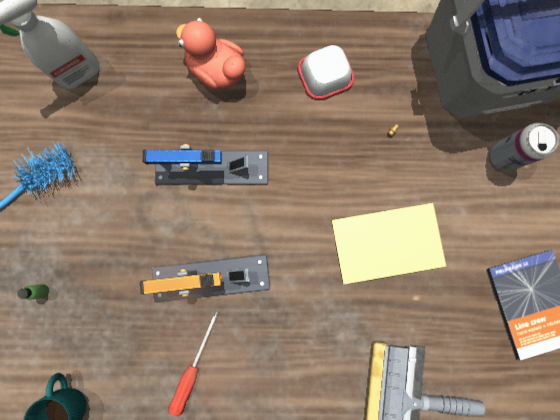

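View pics/scene0.png

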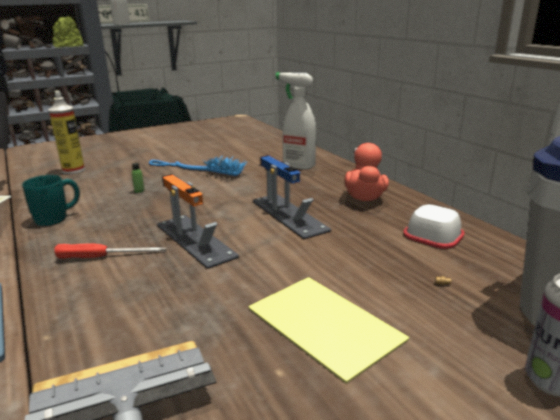

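The top view shows the blue tube at about (143–222, 157) with its mouth to the right, towards -y. The orange tube is at (141–221, 285) and the pad is centred at about (388, 243). The scene view agrees, and the path to the blue tube is clear.

```bash
cat > h.py <<'E'
from rig import bot
import cv2,numpy as np
def ray(cal,uv,z):
    K=cal['camera_matrix'];T=np.array(cal['extrinsics'])
    d=np.linalg.inv(K)@[uv[0],uv[1],1];d=T[:3,:3]@(d*[1,-1,-1]);o=T[:3,3]
    return o+d*(z-o[2])/d[2]
def big(m):
    c,_=cv2.findContours(m.astype('uint8'),cv2.RETR_EXTERNAL,cv2.CHAIN_APPROX_NONE)
    return max(c,key=cv2.contourArea)
E
python3 - <<'E'
from h import *
c=bot.get_calibration('top');im=cv2.imread('pics/top0.png')
hsv=cv2.cvtColor(im,cv2.COLOR_BGR2HSV);H,S,V=cv2.split(hsv)
np.set_printoptions(precision=1,suppress=True)
roi=np.zeros_like(H,bool);roi[130:200,135:280]=1
roi2=np.zeros_like(H,bool);roi2[260:305,130:280]=1
for nm,m,z in(('blue',(H>100)&(H<125)&(S>140)&(V>60)&roi,111),('orange',(H>8)&(H<25)&(S>170)&(V>120)&roi2,111),('pad',(H>22)&(H<35)&(S>90)&(V>180),6),('base',(S<70)&(V>45)&(V<120)&roi,8)):
    k=big(m);r=cv2.minAreaRect(k);b=cv2.boxPoints(r)
    P=np.array([ray(c,p,z) for p in b]);print(nm,cv2.contourArea(k),b.round(1).tolist());print(P[:,:2],P.mean(0))
cr=im[135:195,135:280];cr2=im[255:305,135:280]
cv2.imwrite('pics/c1.png',cv2.resize(cv2.vconcat([cr,cr2]),None,fx=5,fy=5,interpolation=cv2.INTER_CUBIC))
E
```

```text
blue 673.0 [[146.0, 150.0], [220.0, 150.0], [220.0, 162.0], [146.0, 162.0]]
[[691.6 207.4]
 [694.4  73.3]
 [672.2  72.6]
 [669.4 206.3]] [681.9 139.9 111. ]
orange 3.5 [[219.0, 276.0], [220.0, 276.0], [220.0, 282.0], [219.0, 282.0]]
[[467.4  67.8]
 [467.4  66. ]
 [457.   65.7]
 [456.9  67.4]] [462.2  66.7 111. ]
pad 549.5 [[367.0, 418.8999938964844], [375.0, 343.3999938964844], [385.0, 344.3999938964844], [376.8999938964844, 420.0]]
[[ 194.5 -214.7]
 [ 337.3 -230.9]
 [ 335.6 -250.6]
 [ 192.8 -234.1]] [ 265.  -232.6    6. ]
base 1101.5 [[149.0, 164.0], [267.6000061035156, 150.89999389648438], [271.1000061035156, 183.39999389648438], [152.60000610351562, 196.5]]
[[686.4 229.3]
 [718.6 -11.3]
 [651.4 -20. ]
 [619.9 218.8]] [669.1 104.2   8. ]
```

View pics/c1.png

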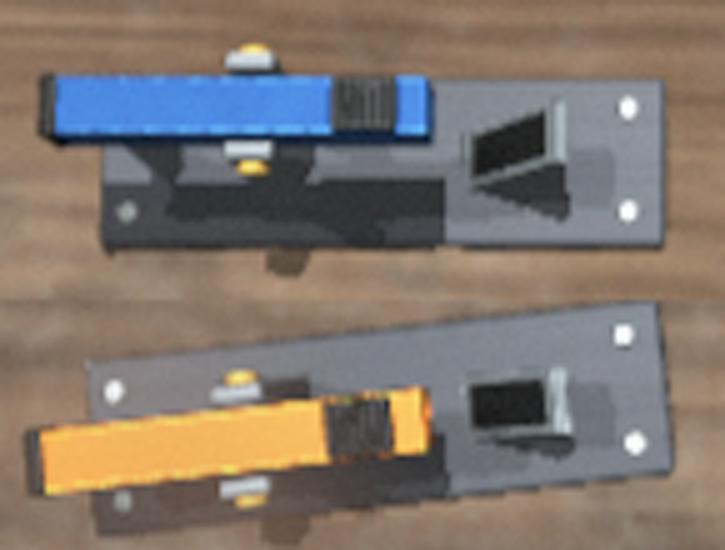

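The crop shows the blue mouth edge at column 221 and the thumb pad at columns 201–214 (centre 207.7, 156). The blue base spans columns 155.5–267.6 and rows 151–184.5.

```bash
cat >> h.py <<'E'
from scipy.spatial.transform import Rotation as Ro
def plan(pos,yaw,ref=None,tilt=0):
    """shift/turn in servo units from the present pose to TCP pos, tool down, given yaw"""
    o=bot.get_obs();p=np.array(o['tool_pos']);R=Ro.from_euler('xyz',o['ee_rot'])
    G=Ro.from_euler('xyz',[np.pi,tilt,yaw])
    s=R.inv().apply(np.array(pos)-p)/200;t=(R.inv()*G).as_rotvec()/(np.pi/3)
    print('t',round(o['t'],2),'pos',p.round(1),'rpy',np.round(o['ee_rot'],3),'F',np.round(o['contact_force'],1),'w',round(o['gripper_width'],1))
    print('shift',s.round(3),'turn',t.round(3))
E
python3 - <<'E'
from h import *
np.set_printoptions(precision=1,suppress=True)
c=bot.get_calibration('top');f=lambda u,v,z:ray(c,(u,v),z)
for n,a in dict(thumb=(207.7,156,115),mouthT=(221.2,156.2,111),backT=(142.8,156.2,111),baseR=(267.6,167.5,8),baseL=(155.6,168,8),bLb=(155.6,184.6,8),bRb=(267.8,184,8)).items(): print(n,f(*a))
im=cv2.imread('pics/top0.png');H,S,V=cv2.split(cv2.cvtColor(im,cv2.COLOR_BGR2HSV))
m=(H>20)&(H<38)&(S>60)&(V>170);m[:190]=0;m[300:]=0;m[:,:320]=0
r=cv2.minAreaRect(big(m));b=cv2.boxPoints(r);P=np.array([f(*p,6) for p in b]);print('pad',b.tolist(),P,P.mean(0))
plan((684,95,190),1.6)
E
```

```text
thumb [681.9  94.6 115. ]
mouthT [683.   70.7 111. ]
backT [680.  212.6 111. ]
baseR [684.2 -12.1   8. ]
baseL [678.4 215.5   8. ]
bLb [644.3 213.9   8. ]
bRb [650.1 -13.2   8. ]
pad [[331.1260986328125, 219.30776977539062], [434.68743896484375, 201.1578369140625], [446.100830078125, 266.2812805175781], [342.53948974609375, 284.43121337890625]] [[ 580.8 -142.8    6. ]
 [ 621.9 -354.     6. ]
 [ 490.5 -374.7    6. ]
 [ 450.9 -166.4    6. ]] [ 536.  -259.5    6. ]
t 0.1 pos [167.5 627.5 252.5] rpy [-3.1  0.   2.9] F [ 0.1 -0.9  0. ] w 85.6
shift [-3.2 -1.9  0.3] turn [-0.   0.   1.2]
```

servo_tool(
  steps=[
    [[-1,-0.6,0],[0,0,0]],
    [[-1,-0.6,0],[0,0,0]],
    [[-1,-0.6,0],[0,0,0]],
    [[-1,-0.6,0],[0,0,0]],
    [[-1,-0.6,0],[0,0,0]],
  ],
  fingers=1,
  newtons=60,
)

```text
t: 0.72
tool_pos: [333.6, 456.7, 253.1]
ee_rot: [-3.14, 0.002, 2.873]
contact_force: [-0.8, -0.2, 1.1]
gripper_width: -0.1
grip_force: 0.0
```

servo_tool(
  steps=[
    [[-1,-0.6,0],[0,0,0]],
    [[-1,-0.6,0],[0,0,0]],
    [[-1,-0.6,0],[0,0,0]],
    [[-1,-0.6,0],[0,0,0]],
    [[-1,-0.6,0],[0,0,0]],
  ],
)

```text
t: 1.35
tool_pos: [494.5, 289.9, 253.1]
ee_rot: [-3.14, 0.001, 2.875]
contact_force: [-1.0, 0.5, -0.2]
gripper_width: 0.5
grip_force: 0.0
```

servo_tool(
  steps=[
    [[-1,-0.6,0],[0,0,0.2]],
    [[-1,-0.6,0],[0,0,0.3]],
    [[-1,-0.6,0],[0,0,0.5]],
    [[-1,-0.6,0],[0,0,0.7]],
    [[-1,-0.6,0],[0,0,0.8]],
    [[-1,-0.6,0],[0,0,0.9]],
    [[-1,-0.6,0],[0,0,0.9]],
  ],
)

```text
t: 2.22
tool_pos: [653.8, 128.1, 252.6]
ee_rot: [-3.141, -0.001, 1.942]
contact_force: [0.1, 0.1, 0.0]
gripper_width: -0.1
grip_force: 0.0
```

```bash
python3 -c "
from h import *
plan((682,94.6,160),1.594)"
```

```text
t 2.23 pos [653.8 128.1 252.6] rpy [-3.141e+00 -1.000e-03  1.942e+00] F [0.1 0.1 0. ] w -0.1
shift [-0.208  0.071  0.463] turn [-0.001 -0.001  0.332]
```

servo_tool(
  steps=[
    [[-0.21,0.07,0.2],[0,0,0.17]],
    [[-0.21,0.07,0.46],[0,0,0.33]],
    [[-0.21,0.07,0.46],[0,0,0.33]],
    [[-0.21,0.07,0.46],[0,0,0.33]],
    [[-0.21,0.07,0.46],[0,0,0.33]],
  ],
)

```text
t: 2.85
tool_pos: [684.0, 92.3, 164.1]
ee_rot: [3.138, -0.001, 1.596]
contact_force: [-0.2, 1.7, -0.4]
gripper_width: 0.3
grip_force: 0.0
```

```bash
python3 - <<'E'
from h import *
plan((682,94.6,107),1.594)
for n in('scene','wrist'):
    im=bot.read_camera(n);cv2.imwrite(f'pics/{n}1.png',cv2.cvtColor(im,cv2.COLOR_RGB2BGR))
a=cv2.resize(cv2.imread('pics/scene1.png')[120:260,220:360],(480,480),interpolation=2)
b=cv2.imread('pics/wrist1.png')[:, ::][::,::]
b=cv2.resize(b,(320,240));b=cv2.copyMakeBorder(b,0,240,0,0,0)
cv2.imwrite('pics/m1.png',cv2.hconcat([a,b]))
E
```

```text
t 2.85 pos [684.   92.3 164.1] rpy [ 3.138e+00 -1.000e-03  1.596e+00] F [-0.2  1.7 -0.4] w 0.3
shift [ 0.011 -0.011  0.285] turn [ 0.004 -0.001  0.002]
```

View pics/m1.png

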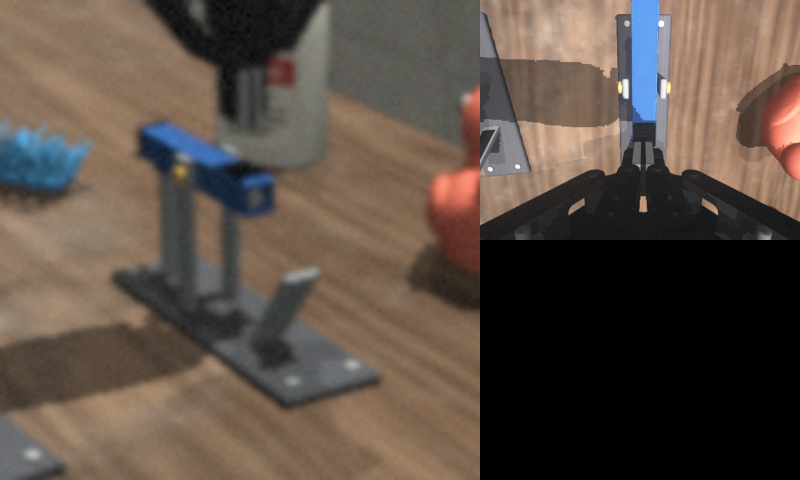

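The closed fingers are over the black thumb pad (scene crop about (235, 160); wrist view centred at (645, 130)). Pressing now.

servo_tool(
  steps=[
    [[0.01,-0.01,0.06],[0,0,0]],
    [[0.01,-0.01,0.12],[0,0,0]],
    [[0.01,-0.01,0.15],[0,0,0]],
    [[0.01,-0.01,0.18],[0,0,0]],
    [[0.01,-0.01,0.21],[0,0,0]],
    [[0.01,-0.01,0.24],[0,0,0]],
    [[0.01,-0.01,0.265],[0,0,0]],
    [[0.01,-0.01,0.285],[0,0,0]],
    [[0.01,-0.01,0.285],[0,0,0]],
    [[0.01,-0.01,0.285],[0,0,0]],
    [[0.01,-0.01,0.285],[0,0,0]],
    [[0.01,-0.01,0.285],[0,0,0]],
    [[0.01,-0.01,0.285],[0,0,0]],
    [[0.01,-0.01,0.285],[0,0,0]],
    [[0.01,-0.01,0.285],[0,0,0]],
    [[0.01,-0.01,0.285],[0,0,0]],
    [[0.01,-0.01,0.285],[0,0,0]],
  ],
)

```text
t: 5.08
tool_pos: [683.5, 87.9, 108.2]
ee_rot: [3.136, 0.005, 1.59]
contact_force: [-4.2, -8.6, 24.3]
gripper_width: -0.1
grip_force: 12.5
```

```bash
python3 - <<'E'
from h import *
plan((682,94.6,107),1.594)
im=bot.read_camera('scene');cv2.imwrite('pics/s2.png',cv2.resize(im[120:260,220:360,::-1],(560,560),interpolation=2))
E
```

```text
t 5.08 pos [683.5  87.9 108.2] rpy [3.136 0.005 1.59 ] F [-4.2 -8.6 24.3] w -0.1
shift [ 0.034 -0.007  0.006] turn [ 0.006  0.005 -0.004]
```

View pics/s2.png

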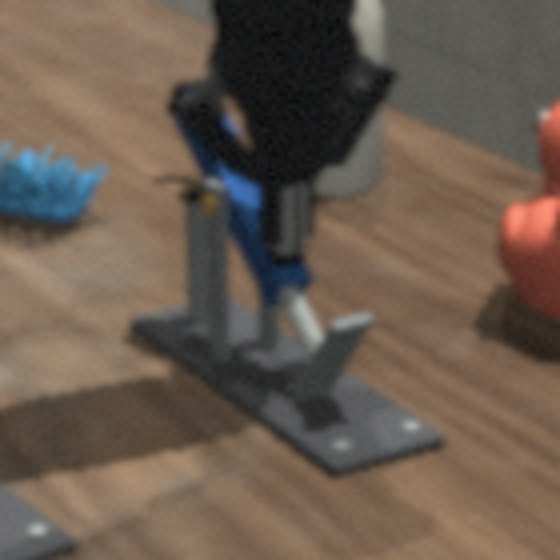

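The tube is tipped and the punch shows at about (305, 320), resting against the stop plate. I'll raise slowly so the tube levels gently.

servo_tool(
  steps=[
    [[0,0,-0.02],[0,0,0]],
    [[0,0,-0.04],[0,0,0]],
    [[0,0,-0.06],[0,0,0]],
    [[0,0,-0.08],[0,0,0]],
    [[0,0,-0.1],[0,0,0]],
    [[0,0,-0.12],[0,0,0]],
    [[0,0,-0.14],[0,0,0]],
    [[0,0,-0.16],[0,0,0]],
    [[0,0,-0.18],[0,0,0]],
    [[0,0,-0.25],[0,0,0]],
    [[0,0,-0.4],[0,0,0]],
    [[0,0,-0.4],[0,0,0]],
    [[0,0,-0.4],[0,0,0]],
    [[0,0,-0.4],[0,0,0]],
    [[0,0,-0.4],[0,0,0]],
  ],
)

```text
t: 7.0
tool_pos: [680.2, 93.3, 183.6]
ee_rot: [-3.14, 0.0, 1.593]
contact_force: [-0.3, 0.1, -0.6]
gripper_width: 0.1
grip_force: 0.0
```

```bash
python3 - <<'E'
from h import *
# grasp at 18 mm out of the mouth (683.2,70.7), axis dir (0.023,-1); axis 98 high, 8 mm ahead of TCP
plan((683.6,52.5,108),1.594)
im=bot.read_camera('scene');a=cv2.resize(im[120:260,220:360,::-1],(560,560),interpolation=2)
cv2.imwrite('pics/s3.png',a)
cv2.imwrite('pics/t3.png',bot.read_camera('top')[:,:,::-1])
E
```

```text
t 7.0 pos [680.2  93.3 183.6] rpy [-3.14   0.     1.593] F [-0.3  0.1 -0.6] w 0.1
shift [-0.204  0.013  0.378] turn [-0.001  0.    -0.001]
```

View pics/s3.png

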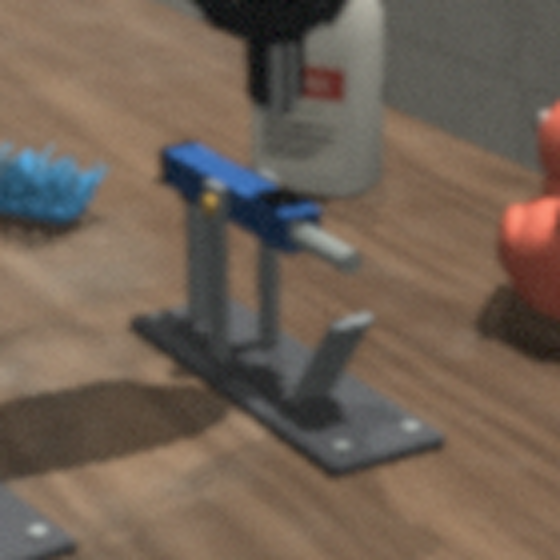

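The punch is out by about 43 mm and level (crop (295, 235) to (352, 258)). I'll open the fingers, move over the exposed end and go down.

servo_tool(
  steps=[
    [[-0.1,0.01,0],[0,0,0]],
    [[-0.2,0.015,0],[0,0,0]],
    [[-0.2,0.015,0],[0,0,0]],
    [[-0.2,0.015,0],[0,0,0]],
    [[-0.2,0.015,0],[0,0,0]],
    [[-0.2,0.015,0.1],[0,0,0]],
    [[-0.2,0.015,0.2],[0,0,0]],
    [[-0.2,0.015,0.25],[0,0,0]],
    [[-0.2,0.015,0.3],[0,0,0]],
    [[-0.2,0.015,0.34],[0,0,0]],
    [[-0.2,0.015,0.375],[0,0,0]],
    [[-0.2,0.015,0.375],[0,0,0]],
    [[-0.2,0.015,0.375],[0,0,0]],
    [[-0.2,0.015,0.375],[0,0,0]],
  ],
  fingers=-1,
)

```text
t: 8.85
tool_pos: [684.8, 53.3, 109.8]
ee_rot: [3.141, -0.0, 1.593]
contact_force: [-0.4, -0.3, 0.2]
gripper_width: 85.5
grip_force: 0.0
```

```bash
python3 - <<'E'
from h import *
plan((683.6,52.5,108),1.594)
cv2.imwrite('pics/w4.png',bot.read_camera('wrist')[:,:,::-1])
E
```

```text
t 8.85 pos [684.8  53.3 109.8] rpy [ 3.141 -0.     1.593] F [-0.4 -0.3  0.2] w 85.5
shift [-0.004 -0.006  0.009] turn [ 0.001 -0.    -0.001]
```

View pics/w4.png

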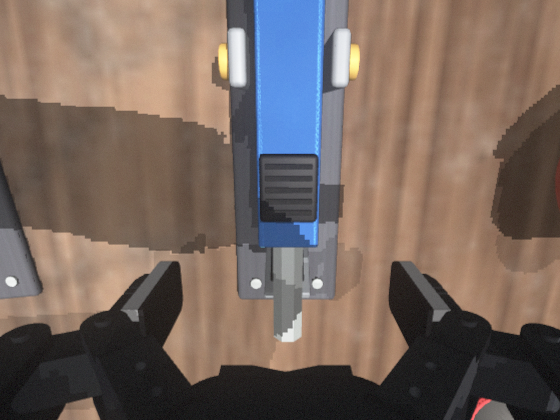

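The punch (column 288, rows 250–340) is centred between the fingers (about columns 180 and 390). Closing.

servo_tool(
  steps=[
    [[0,0,0],[0,0,0]],
    [[0,0,0],[0,0,0]],
    [[0,0,0],[0,0,0]],
    [[0,0,0],[0,0,0]],
    [[0,0,0],[0,0,0]],
    [[0,0,0],[0,0,0]],
    [[0,0,0],[0,0,0]],
    [[0,0,0],[0,0,0]],
  ],
  fingers=1,
  newtons=80,
)

```text
t: 9.9
tool_pos: [684.5, 53.4, 109.4]
ee_rot: [3.141, -0.0, 1.593]
contact_force: [-0.9, 0.5, 1.7]
gripper_width: 9.8
grip_force: 78.1
```

servo_tool(
  steps=[
    [[-0.05,0,0],[0,0,0]],
    [[-0.1,0,0],[0,0,0]],
    [[-0.15,0,0],[0,0,0]],
    [[-0.2,0,0],[0,0,0]],
    [[-0.25,0,0],[0,0,0]],
    [[-0.3,0,0],[0,0,0]],
    [[-0.35,0,0],[0,0,0]],
    [[-0.4,0,0],[0,0,0]],
    [[-0.45,0,0],[0,0,0]],
    [[-0.5,0,0],[0,0,0]],
    [[-0.55,0,0],[0,0,0]],
    [[-0.6,0,0],[0,0,0]],
    [[-0.65,0,0],[0,0,0]],
    [[-0.7,0,0],[0,0,0]],
    [[-0.7,0,0],[0,0,0]],
    [[-0.7,0,0],[0,0,0]],
  ],
)

```text
t: 11.9
tool_pos: [687.6, -86.1, 109.3]
ee_rot: [3.142, -0.001, 1.593]
contact_force: [-0.3, 0.2, -0.8]
gripper_width: 9.1
grip_force: 78.0
```

```bash
python3 - <<'E'
from h import *
a=cv2.resize(bot.read_camera('scene')[120:300,220:420,::-1],(500,450),interpolation=2)
b=cv2.resize(bot.read_camera('wrist')[:,:,::-1],(300,225));b=cv2.copyMakeBorder(b,0,225,0,0,0)
cv2.imwrite('pics/m5.png',cv2.hconcat([a,b]))
plan((536,-259.5,140),1.594)
E
```

```text
t 12.0 pos [687.6 -85.8 109.2] rpy [-3.142e+00 -1.000e-03  1.594e+00] F [ 0.2  0.7 -1.5] w 9.3
shift [-0.851 -0.778 -0.154] turn [-0. -0. -0.]
```

View pics/m5.png

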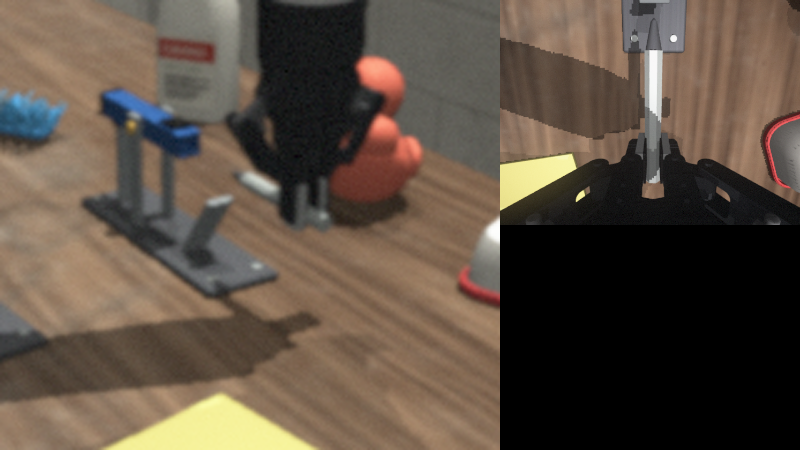

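The punch is held level and clear of the tube, with its tip at the top of the wrist view. Moving over the pad.

servo_tool(
  steps=[
    [[-0.15,-0.1,0],[0,0,0]],
    [[-0.3,-0.2,0],[0,0,0]],
    [[-0.45,-0.35,0],[0,0,0]],
    [[-0.6,-0.5,0],[0,0,0]],
    [[-0.75,-0.6,0],[0,0,0]],
    [[-0.9,-0.7,0],[0,0,0]],
    [[-1,-0.775,0],[0,0,0]],
    [[-1,-0.775,0.1],[0,0,0]],
    [[-1,-0.775,0.2],[0,0,0]],
    [[-1,-0.775,0.25],[0,0,0]],
    [[-1,-0.775,0.25],[0,0,0]],
    [[-1,-0.775,0.25],[0,0,0]],
  ],
)

```text
t: 13.5
tool_pos: [537.5, -289.8, 59.6]
ee_rot: [3.141, 0.0, 1.593]
contact_force: [-0.5, -0.5, -0.8]
gripper_width: 9.8
grip_force: 78.1
```

```bash
python3 - <<'E'
from h import *
plan((536,-294.5,29.5),1.594)
a=cv2.resize(bot.read_camera('scene')[180:380,220:440,::-1],(495,450),interpolation=2)
b=cv2.resize(bot.read_camera('wrist')[:,:,::-1],(300,225));b=cv2.copyMakeBorder(b,0,225,0,0,0)
cv2.imwrite('pics/m6.png',cv2.hconcat([a,b]))
E
```

```text
t 13.5 pos [ 537.5 -289.8   59.6] rpy [3.141 0.    1.593] F [-0.5 -0.5 -0.8] w 9.8
shift [-0.023 -0.008  0.15 ] turn [ 0.001  0.    -0.001]
```

View pics/m6.png

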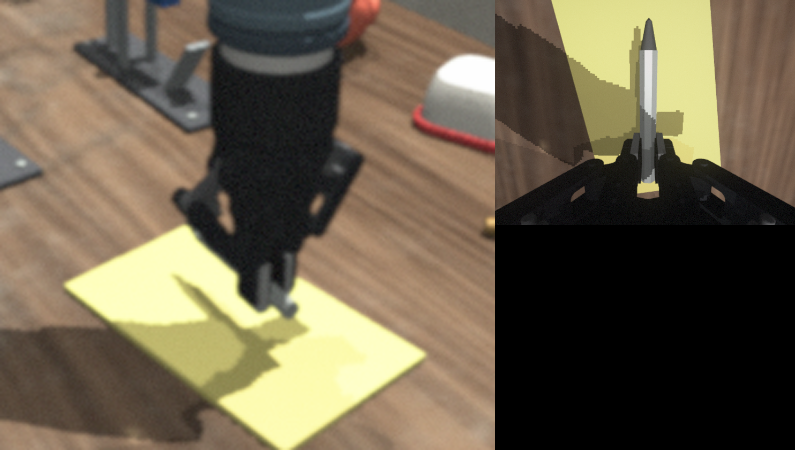

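The punch is over the middle of the pad and level (wrist view column 648, rows 20–185). Lowering slowly.

servo_tool(
  steps=[
    [[-0.02,0,0.05],[0,0,0]],
    [[-0.02,0,0.09],[0,0,0]],
    [[-0.02,0,0.12],[0,0,0]],
    [[-0.02,0,0.135],[0,0,0]],
    [[-0.02,0,0.145],[0,0,0]],
    [[-0.02,0,0.15],[0,0,0]],
    [[-0.02,0,0.15],[0,0,0]],
    [[-0.02,0,0.15],[0,0,0]],
    [[-0.02,0,0.15],[0,0,0]],
  ],
)

```text
t: 14.72
tool_pos: [537.2, -294.0, 29.4]
ee_rot: [3.141, 0.0, 1.593]
contact_force: [0.0, 0.0, 0.2]
gripper_width: 9.5
grip_force: 78.1
```

servo_tool(
  steps=[
    [[0,0,0],[0,0,0]],
    [[0,0,0],[0,0,0]],
    [[0,0,0],[0,0,0]],
    [[0,0,0],[0,0,0]],
    [[0,0,0],[0,0,0]],
    [[0,0,0],[0,0,0]],
    [[0,0,-0.05],[0,0,0]],
    [[0,0,-0.15],[0,0,0]],
    [[0,0,-0.3],[0,0,0]],
    [[0,0,-0.5],[0,0,0]],
    [[0,0,-0.7],[0,0,0]],
    [[0,0,-0.7],[0,0,0]],
    [[0,0,-0.7],[0,0,0]],
    [[0,0,-0.7],[0,0,0]],
  ],
  fingers=-1,
  newtons=20,
)

```text
t: 16.48
tool_pos: [536.5, -293.5, 168.5]
ee_rot: [-3.14, -0.001, 1.593]
contact_force: [-0.6, 0.1, -0.1]
gripper_width: 85.2
grip_force: 0.0
```

```bash
python3 - <<'E'
from h import *
plan((536,-294.5,29.5),1.594)
a=cv2.resize(bot.read_camera('scene')[200:400,220:440,::-1],(495,450),interpolation=2)
b=cv2.resize(bot.read_camera('wrist')[:,:,::-1],(300,225));b=cv2.copyMakeBorder(b,0,225,0,0,0)
cv2.imwrite('pics/m7.png',cv2.hconcat([a,b]))
E
```

```text
t 16.48 pos [ 536.5 -293.5  168.5] rpy [-3.140e+00 -1.000e-03  1.593e+00] F [-0.6  0.1 -0.1] w 85.2
shift [-0.006 -0.001  0.695] turn [-0.002 -0.001 -0.001]
```

View pics/m7.png

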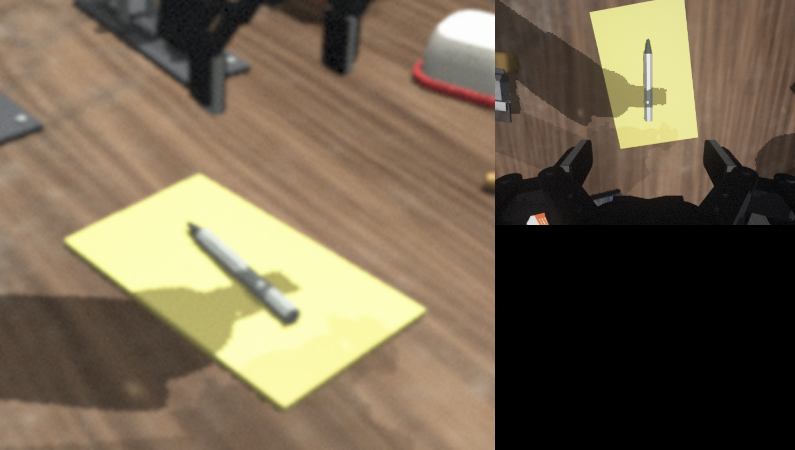

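The punch lies flat near the middle of the pad (wrist view column 648, rows 40–120) and the gripper is clear of it. Handing in.

```bash
python3 -c "
from rig import bot
print(bot.close_job())"
```

```text
the job is handed in; nothing more can be done
None
```

The blue tube's punch now lies flat and released near the middle of the yellow pad; I didn't touch the orange tube, and the job is handed in (about 16.5 s used, no verdict returned).

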